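# Press the stuck slug out of the jig tube with the drift

### The arm

A 7-joint arm with a two-finger parallel gripper is mounted at the origin on a cart in front of the work surface, level with it; the furniture and walls round the work are solid. World frame = base frame: x ahead of the robot, y to its left, z up, the work surface at z = 0. Lengths are in m, angles in rad, forces in N, time in s.
With the tool pointing down it reaches from about 0.4 to 0.85 m from the base axis. Payload 10.4 kg.
Tool frame: the origin (TCP) lies at the very end of the fingers, on their centre line; the grasp point (between the pads) lies 19 mm behind it (manip.grip_point_offset is the distance from the TCP to the grasp point, in m); z points along the fingers, y is the line along which they close (so a half turn about z gives the same grasp; the last joint's range is limited). The gripper opens to 85 mm and grips with 20 to 120 N. Pads are 22 mm wide; open, the fingers measure 114 mm over their backs; the gripper's body (76 mm by 85 mm) begins 54 mm behind the grasp point. The pads swing forward as they close: fully open they stand 13 mm farther back than shut.
Start: joints at [-1.342, 0.332, -0.065, 1.46, 0.022, 1.35, -0.088], TCP at [0.156, 0.605, 0.201] pointing down, gripper open.
Joint ranges: [-2.6, 2.6], [-0.5, 2.12], [-1.47, 1.34], [0.16, 2.42], [-1.27, 4.41], [0.06, 2.06], [-2.6, 2.6]. Speed limits (rad/s): [2.22, 2.22, 2.79, 2.79, 3.14, 3.14, 3.14].

### API

Orientations are given as a unit quaternion [x, y, z, w].
In Python, from workcell import manip gives the robot as it stands. The module is installed in compiled form; this text tells all that it offers.
- The arm moves only by the shell command python3 -m inch 'ROWS' [OPENING] [FORCE]. ROWS is JSON, a list of rows, each a list of 2 entries, a list of its own where there are three numbers: the shift along the tool's x, y, z each as a share of 0.08 m, from -1 to 1, then the turn, a rotation vector about the tool's x, y, z each as a share of 45 degrees, from -1 to 1. A call has exactly 10 rows; each row is the pose to reach, as a shift and turn from the pose commanded when the call began, along the tool's axes at that moment; what a row does not reach only later rows make up. A row lasts 1/10 s, in which the tool goes at most 50 mm and 8.59 degrees, less where a joint would pass 70% of its speed; a pose out of reach is approached as far as the arm can. A call with a number of a shift or a turn outside -1 to 1 is refused whole. A call with a gripper value outside its range is refused whole. OPENING is the opening, from 0 (shut) to 1 (fully open), set as the call begins (- or left out, the last holds). The fingers move at their own pace and stop on an object; FORCE is the grip in N (left out, the last holds). Time passes only in rows, so rows that repeat a pose let the fingers close, or fill a call up. It gives the time, the measured TCP pose, the force, the opening and the grip force at its end, in the units of the state.
- manip.get_obs(): the state, without advancing time (a new reading comes with each control period).
- manip.camera(name): name is "scene" or "side" or "wrist"; returns the picture (400x640x3 uint8, red, green, blue); there is no depth.
- manip.camera_params(name): a dict with "fov_y" (degrees; the focal length in pixels is half the picture's height over the tangent of half this angle, whatever the lens; pixels are square), "cx", "cy" (the principal point, pixels), "k1" (the pictures are not rectified: a ray, as slopes to the right and down, at radius r is drawn at 1 + k1 r^2 times it, then the intrinsics apply), "camera_from_world" (4x4, takes a point from world to camera coordinates); the wrist camera has in their place "T_tool_cam" (4x4, takes a point from camera to tool coordinates, whose origin is the TCP and whose axes are the flange's). Camera axes: x right, y up, looking along -z (the intrinsics and any distortion apply to the point x, -y, -z); pixel columns grow to the right and rows downward; lengths in m; the calibration is good to about 2 mm. A picture is of the moment at which its call begins: read the wrist's pose just before it. camera_params takes no time and is no camera call.
- manip.hand_in(): hands the job in; it is judged then, once.
The state is a dict: "clock": time; "joint_pos": joint angles; "joint_velocities": joint speeds; "tau": joint torques, N m; "position": TCP position; "ee_rot": TCP orientation; "ft_force": force on the tool from outside, world axes, zero at the start; "torque": the same for the moment, N m; "grip_width": opening from 0.0 (shut) to 1.0 (fully open); "grasp_force": force on a finger pad.
Only numpy, scipy, OpenCV 4.12 (cv2) and the standard library are available. Lean on these libraries where they do the work, as an engineer would, in place of code of your own. Each camera call takes 0.05 s, during which the arm holds its last target. There are 200 camera calls.

### The job

Take the drift (the short steel rod with the black handle) out of its wooden block, find by gentle feeling the off-centre hole in the cap on top of the jig's upright tube, and push the drift straight down through it until the slug stuck inside drops out of the tube's lower end into the tray. Then put the drift back upright in its block, fully down, and let go. Never press the drift hard on the jig (a careful hand stays well under 25 N), and do not knock over the drift or disturb the two paint jars and the toy car.

Things in the scene. Friction and masses are not known exactly. Their poses are not given: they have to be found in the camera images.
- jig: Fixed press-out jig, z up. Dark steel tray 84 x 70 mm (rim 13 mm high, floor top 4 mm) with two posts and a bridge that carries an upright brass tube on the jig's z axis: outer diameter 31 mm, bore 22 mm, z = 34 to 80 mm. A round steel cap, 42 mm wide, z = 80 to 88 mm, covers the tube's top on a rubber ring. Origin: centre of the tray's underside, on the table.
- tube_top (a point): Point on the tube's axis at the cap's flat upper face, z = 88 mm. The cap's one through hole (diameter 10.8 mm, hardly bevelled) is centred 5 mm from this point, in a direction that differs every time and is in no reading: look from above or feel (off the hole the drift stops on the cap). Pressed, the cap sinks 1 mm per 4 N, 4 mm at most; it does not turn.
- tube_bottom (a point): Centre of the tube's open lower end, z = 34 mm, 30 mm above the tray's floor. Spring jaws inside the tube grip the slug; a steady push of roughly 6 N (4 to 12 N) over some 20 mm slides it out of them, then it gives way and drops into the tray. Pushing it off its centre does no harm.
- slug: Brass slug, a plain cylinder 21.2 mm in diameter and 22 mm long, stuck upright in the middle of the tube, its underside about 51 mm and top about 73 mm above the table. To drop, its top must be pushed below about z = 48 mm. Origin: centre of its underside; z along its length.
- slug_center (a point): Centre of the slug.
- drift: Loose drift, 70 g, standing upright in the block. Steel shank 8 mm in diameter and 60 mm long, tip edge rounded by under 1 mm; above it a round collar 20 mm in diameter and 6 mm thick (60 to 66 mm above the tip); above that a black square handle 16 x 16 mm, 44 mm tall (66 to 110 mm above the tip), faces square to its x and y axes. Origin: centre of the tip's end face; z up along the shank.
- drift_grip (a point): Centre of the drift's handle, 88 mm above the tip.
- block: Fixed wooden block, 60 x 60 mm, 66 mm tall, with a 13 mm hole in the middle of its top, 62 mm deep, bevelled 2 mm. The drift stands in it with the collar resting on the block's top, its tip 6 mm above the table. Origin: centre of its underside.
- block_mouth (a point): Centre of the hole's mouth in the block's top face, 66 mm above the table.
- jar_red: Loose small paint jar with a red body, 30 mm wide, 36 mm tall; bystander. Origin: centre of its underside.
- jar_dark: Loose small paint jar with a dark body, 30 mm wide, 36 mm tall; bystander. Origin: centre of its underside.
- sedan: Loose green toy sedan, 58 mm long along its y, 22 mm wide, 21 mm tall; bystander. Origin: centre of its underside.
There are look-alikes about, which are no part of the job. There is more than one size of the drift; the one meant has the size given above.

How it is judged:
By the outcome, as a careful person would: the job done as asked, in the order asked, and still so for the second after the job is handed in, with the robot touching nothing.
It also fails if it takes over 67 s, if anything falls off the work surface, if the arm or the gripper's body presses on something with over 40 N, if the wrist force passes 120 N, or if a joint passes its speed limit or range.

## Working session

There is one attempt and no reset: what is moved stays moved. The work goes in short steps, Python scripts to look and compute and a shell command to move; the robot and the scene stay as the last step left them, time stands still between calls to the robot, and variables do not carry over. Pictures are saved under pics/ and viewed, at most 13 in all, crops included, and the job is handed in when it is done.

```bash
mkdir -p pics; cat > h.py <<'E'
import numpy as np, cv2
from workcell import manip
from scipy.spatial.transform import Rotation as R
def cam(name):
    o=manip.get_obs(); im=manip.camera(name); p=manip.camera_params(name)
    if name=="wrist":
        T=np.eye(4);T[:3,:3]=R.from_quat(o["ee_rot"]).as_matrix();T[:3,3]=o["position"]
        W=T@np.array(p["T_tool_cam"])
    else: W=np.linalg.inv(np.array(p["camera_from_world"]))
    f=200/np.tan(np.radians(p["fov_y"])/2)
    return im,dict(f=f,cx=p["cx"],cy=p["cy"],k1=p["k1"],W=W)
def ray(c,u,v):
    d=np.array([(u-c["cx"])/c["f"],(v-c["cy"])/c["f"]]); s=d.copy()
    for _ in range(20): s=d/(1+c["k1"]*(s@s))
    r=c["W"][:3,:3]@np.array([s[0],-s[1],-1.]); return c["W"][:3,3],r/np.linalg.norm(r)
def onz(c,u,v,z):
    o,r=ray(c,u,v); return o+r*(z-o[2])/r[2]
def proj(c,P):
    q=np.linalg.inv(c["W"])@np.append(P,1); s=np.array([q[0],-q[1]])/-q[2]
    s=s*(1+c["k1"]*(s@s)); return s*c["f"]+[c["cx"],c["cy"]]
def cross(c1,p1,c2,p2):
    a,r=ray(c1,*p1);b,s=ray(c2,*p2)
    t=np.linalg.lstsq(np.c_[r,-s],b-a,rcond=None)[0]
    return (a+r*t[0]+b+s*t[1])/2, np.linalg.norm(a+r*t[0]-b-s*t[1])
def save(im,n): cv2.imwrite(f"pics/{n}.png",cv2.cvtColor(im,cv2.COLOR_RGB2BGR))
E
python3 - <<'E'
from h import *
import pickle
o=manip.get_obs();print(o)
print(manip.grip_point_offset)
D={}
for n in("scene","side","wrist"):
    im,c=cam(n);save(im,n+"0");D[n]=(im,c);print(n,c)
pickle.dump(D,open("d0.pkl","wb"))
E
```

```text
{'clock': 0.0, 'joint_pos': array([-1.34158145,  0.33287815, -0.06467966,  1.46095661,  0.02157453,
        1.34990105, -0.0884974 ]), 'joint_velocities': array([-0.00179152,  0.00079245,  0.00221533,  0.00059233,  0.00099794,
       -0.00110129, -0.00072261]), 'tau': array([-8.85331538e-04, -6.25443721e+01,  4.85813257e-02, -3.91598153e+01,
        1.61574717e-02,  9.81093297e-03, -2.35979479e-05]), 'position': array([0.15563057, 0.60487201, 0.20040469]), 'ee_rot': array([ 1.25575464e-01,  9.92083806e-01, -7.21430552e-04, -6.62769683e-05]), 'ft_force': array([-0.21058164, -0.6005666 ,  0.28212001]), 'torque': array([ 0.01804098,  0.01169027, -0.03200753]), 'grasp_force': 0.0, 'grip_width': 1.0030256447228316}
0.0187
scene {'f': np.float64(386.3339381057881), 'cx': 320.1118482691933, 'cy': 193.59620001828895, 'k1': 0.009807181142770249, 'W': array([[ 0.54976644,  0.50820298, -0.66293785, -0.074631  ],
       [-0.83530896,  0.33824777, -0.43341364, -0.33817892],
       [ 0.00397515,  0.79203421,  0.61046377,  0.60570046],
       [ 0.        ,  0.        ,  0.        ,  1.        ]])}
side {'f': np.float64(393.40000080428536), 'cx': 322.27345973656196, 'cy': 201.80837746183076, 'k1': -0.004611739918384526, 'W': array([[-0.94471788,  0.19457396, -0.26391115,  0.28952946],
       [-0.32784559, -0.54818122,  0.76942486,  0.71052243],
       [ 0.0050389 ,  0.81341153,  0.58166682,  0.58974592],
       [ 0.        ,  0.        ,  0.        ,  1.        ]])}
wrist {'f': np.float64(307.8153890010706), 'cx': 322.16144679892307, 'cy': 202.45217044076045, 'k1': -0.013294235634768921, 'W': array([[ 2.48007406e-01, -9.17961308e-01, -3.09579332e-01,
         7.68890055e-02],
       [ 9.68758092e-01,  2.34906105e-01,  7.95416982e-02,
         6.25459466e-01],
       [-2.94126351e-04, -3.19634413e-01,  9.47540899e-01,
         3.73448542e-01],
       [ 0.00000000e+00,  0.00000000e+00,  0.00000000e+00,
         1.00000000e+00]])}
```

View pics/scene0.png

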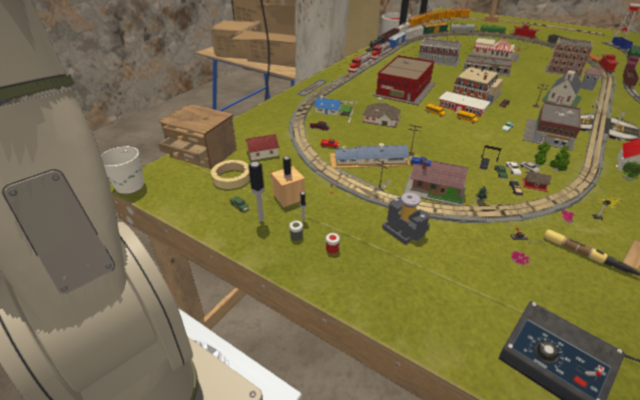

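View pics/side0.png

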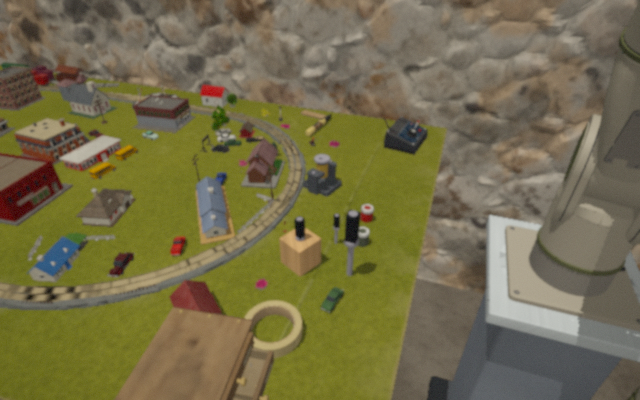

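The scene view shows the block at about (288,188) with the drift's handle at (287,165). The decoys are at (257,190) and (303,205), the jig at (408,218), the jars at (296,231) and (333,243), and the sedan at (240,204). In the side view the block is at (300,252), the handle at (300,228) and the jig at (322,175).

```bash
python3 - <<'E'
from h import *
import pickle
D=pickle.load(open("d0.pkl","rb"))
a=D["scene"][0][145:255,225:435]; b=D["side"][0][145:315,270:400]
A=cv2.resize(a,None,fx=3.6,fy=2.6*3.6/2.6,interpolation=cv2.INTER_CUBIC)
save(A[:, :],"sc_crop"); print(A.shape)
sc,si=D["scene"][1],D["side"][1]
for n,p,q in [("handletop",(287,157),(300,218)),("block ctr-ish",(287,175),(300,239)),("cap",(411,200),(322,160)),("big",(257,163),(352,212)),("small",(303,193),(336,214)),("jdark",(296,226),(363,231)),("jred",(333,237),(367,208)),("sedan",(240,204),(332,299))]:
    P,e=cross(sc,p,si,q); print(n,P.round(4),round(e,4))
E
```

```text
(396, 756, 3)
handletop [0.5282 0.1505 0.1176] 0.0026
block ctr-ish [0.5283 0.1534 0.0654] 0.0016
cap [ 0.5846 -0.143   0.0802] 0.0029
big [0.4253 0.1493 0.1572] 0.0024
small [0.4782 0.0686 0.0795] 0.001
jdark [0.4211 0.0485 0.0329] 0.0001
jred [ 0.4342 -0.0377  0.0339] 0.0024
sedan [0.4339 0.2298 0.0042] 0.0007
```

View pics/sc_crop.png

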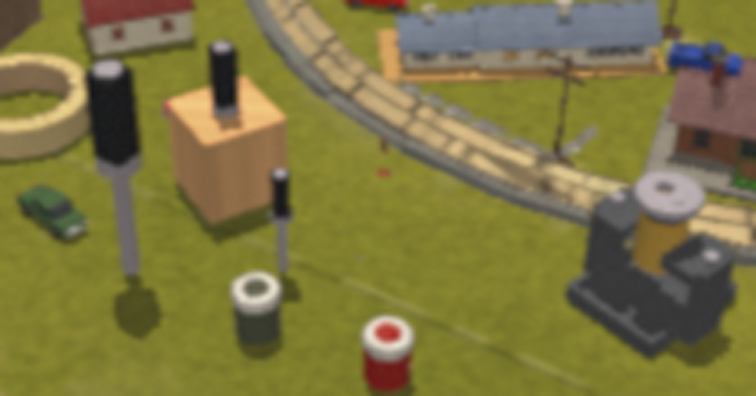

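The crop shows the block's top corners at about (170,108), (245,78), (285,118) and (208,145), and the cap at about (669,195) with the hole faintly visible. Next I'll get the block's yaw and the approach move.

```bash
cat >> h.py <<'E'
def togo(target,yaw_y=None):
    """print tool-axis shift (units of 80mm) and turn (units 45deg) to put TCP at target"""
    o=manip.get_obs(); M=R.from_quat(o["ee_rot"]).as_matrix()
    d=M.T@(np.array(target)-o["position"]); print("clk",round(o["clock"],2),"pos",o["position"].round(4),"tool shift/80mm",(d/0.08).round(3),"dir y tool",np.degrees(np.arctan2(M[1,1],M[0,1])).round(2),"tilt z",M[:,2].round(4))
    if yaw_y is not None:
        # keep z straight down, tool y at yaw_y deg
        a=np.radians(yaw_y); y=np.array([np.cos(a),np.sin(a),0]); z=np.array([0,0,-1.]); N=np.c_[np.cross(y,z),y,z]
        print("turn/45", (R.from_matrix(M.T@N).as_rotvec(degrees=True)/45).round(3))
E
python3 - <<'E'
from h import *
import pickle
D=pickle.load(open("d0.pkl","rb")); c=D["scene"][1]
Q=[onz(c,225+u/3.6,145+v/3.6,0.066) for u,v in[(168,108),(245,78),(286,118),(208,145)]]
for i in range(4):
    d=Q[(i+1)%4]-Q[i]; print(Q[i].round(4),np.linalg.norm(d).round(4),np.degrees(np.arctan2(d[1],d[0])).round(1)%90)
print(np.mean(Q,0))
togo([0.528,0.151,0.2],75)
E
```

```text
[0.5081 0.1842 0.066 ] 0.0622 69.7
[0.5664 0.1626 0.066 ] 0.0568 65.4
[0.5428 0.1109 0.066 ] 0.0587 65.0
[0.4896 0.1357 0.066 ] 0.0518 69.1
[0.52670683 0.14835621 0.066     ]
clk 0.15 pos [0.1557 0.605  0.2006] tool shift/80mm [-5.921 -4.336  0.012] dir y tool 75.57 tilt z [-2.e-04 -1.e-03 -1.e+00]
turn/45 [-0.001  0.     0.013]
```

```bash
for i in 1 2 3 4 5; do python3 -m inch '[[[-0.1,-0.085,0],[0,0,0]],[[-0.2,-0.17,0],[0,0,0]],[[-0.3,-0.255,0],[0,0,0]],[[-0.4,-0.34,0],[0,0,0]],[[-0.5,-0.425,0],[0,0,0]],[[-0.6,-0.51,0],[0,0,0]],[[-0.7,-0.595,0],[0,0,0]],[[-0.8,-0.68,0],[0,0,0]],[[-0.9,-0.765,0],[0,0,0]],[[-1,-0.85,0],[0,0,0]]]'; done
python3 - <<'E'
from h import *
import pickle
im,c=cam("wrist");save(im,"w1");pickle.dump((im,c),open("w1.pkl","wb"))
for P in([0.528,0.151,0.116],[0.528,0.151,0.066],[0.585,-0.143,0.088]): print(proj(c,P))
togo([0.528,0.151,0.2],67)
E
```

```text
clock: 1.15
position: [0.2167, 0.5188, 0.2012]
ee_rot: [0.126, 0.992, 0.0, -0.0]
ft_force: [-1.0, 0.3, 0.1]
grip_width: 1.003
grasp_force: 0.0
clock: 2.15
position: [0.2772, 0.433, 0.2012]
ee_rot: [0.126, 0.992, 0.0, -0.0]
ft_force: [-0.3, 0.0, 0.5]
grip_width: 0.999
grasp_force: 0.0
clock: 3.15
position: [0.3378, 0.3472, 0.2012]
ee_rot: [0.126, 0.992, 0.0, 0.0]
ft_force: [-0.7, 1.4, -0.4]
grip_width: 0.998
grasp_force: 0.0
clock: 4.15
position: [0.3984, 0.2614, 0.2012]
ee_rot: [0.126, 0.992, 0.0, -0.0]
ft_force: [0.2, -0.6, 0.5]
grip_width: 1.001
grasp_force: 0.0
clock: 5.15
position: [0.4589, 0.1757, 0.2012]
ee_rot: [0.126, 0.992, 0.0, 0.0]
ft_force: [-0.3, 0.9, -0.1]
grip_width: 1.002
grasp_force: 0.0
[314.70249331 269.24457436]
[315.6899234  245.58793239]
[ 87.99319306 351.10637817]
clk 5.2 pos [0.4598 0.174  0.2012] tool shift/80mm [-0.898 -0.064  0.016] dir y tool 75.46 tilt z [ 5.e-04 -5.e-04 -1.e+00]
turn/45 [-0.     0.001  0.188]
```

View pics/w1.png

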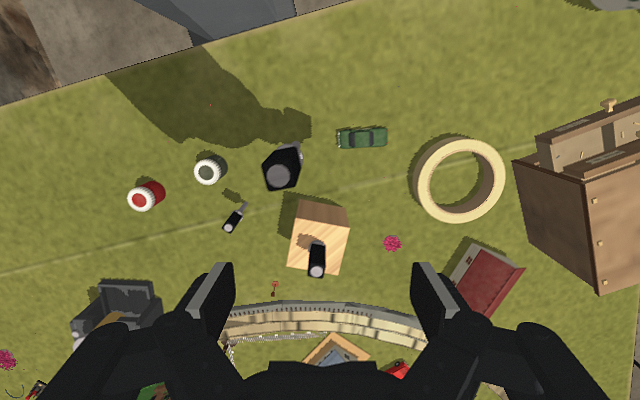

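The wrist view shows the handle top at (317,270), the block's top face around (320,245), the big decoy at (280,170), and the jars and sedan well clear. Next I'll measure the handle's yaw and centre.

```bash
python3 - <<'E'
from h import *
import pickle
im,c=pickle.load(open("w1.pkl","rb"))
crop=im[195:300,270:370]; save(cv2.resize(crop,None,fx=5,fy=5,interpolation=cv2.INTER_CUBIC),"w1c")
hsv=cv2.cvtColor(im,cv2.COLOR_RGB2HSV)
for nm,m,z in [("blocktop",((hsv[...,2]>185)&(hsv[...,0]>8)&(hsv[...,0]<25)&(hsv[...,1]>50)),0.066),("htop",((hsv[...,1]<60)&(hsv[...,2]>70)),0.116)]:
    m=m.astype(np.uint8); k=np.zeros_like(m);k[195:300,280:360]=m[195:300,280:360]
    cs,_=cv2.findContours(k,0,2); t=max(cs,key=cv2.contourArea)[:,0,:]
    P=np.array([onz(c,u,v,z)[:2] for u,v in t])*1000
    r=cv2.minAreaRect(P.astype(np.float32)); print(nm,len(t),t.mean(0),r)
E
```

```text
blocktop 125 [314.456 243.176] ((530.1617431640625, 151.8503875732422), (60.626426696777344, 60.82632827758789), 64.19744110107422)
htop 18 [315.55555556 271.11111111] ((530.7261962890625, 151.54815673828125), (11.532867431640625, 12.05154037475586), 75.6138916015625)
```

View pics/w1c.png

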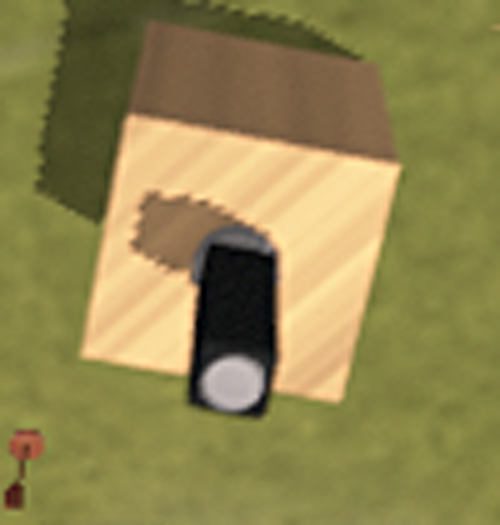

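```bash
python3 -m inch '[[[-0.15,-0.01,0],[0,0,0.06]],[[-0.3,-0.02,0],[0,0,0.12]],[[-0.45,-0.03,0],[0,0,0.18]],[[-0.6,-0.04,0],[0,0,0.235]],[[-0.75,-0.05,0],[0,0,0.235]],[[-0.92,-0.052,0.1],[0,0,0.235]],[[-0.92,-0.052,0.25],[0,0,0.235]],[[-0.92,-0.052,0.4],[0,0,0.235]],[[-0.92,-0.052,0.5],[0,0,0.235]],[[-0.92,-0.052,0.5],[0,0,0.235]]]'
python3 - <<'E'
from h import *
im,c=cam("wrist");save(im[200:400,160:480],"w2")
for P in([0.530,0.1515,0.116],): print(proj(c,P))
togo([0.530,0.1515,0.078],65)
hsv=cv2.cvtColor(im,cv2.COLOR_RGB2HSV)
m=((hsv[...,1]<60)&(hsv[...,2]>70)).astype(np.uint8);u,v=proj(c,[0.530,0.1515,0.116]).astype(int)
k=np.zeros_like(m);k[v-40:v+40,u-40:u+40]=m[v-40:v+40,u-40:u+40]
cs,_=cv2.findContours(k,0,2)
for t in cs:
    if cv2.contourArea(t)>60:
        P=np.array([onz(c,a,b,0.116)[:2] for a,b in t[:,0,:]])*1000; print(t[:,0].mean(0),cv2.minAreaRect(P.astype(np.float32)))
E
```

```text
clock: 6.2
position: [0.5274, 0.1541, 0.1597]
ee_rot: [0.216, 0.976, -0.001, -0.001]
ft_force: [0.3, -0.1, 0.3]
grip_width: 1.0
grasp_force: 0.0
[319.9430364  217.30117697]
clk 6.25 pos [0.5279 0.1542 0.1607] tool shift/80mm [-0.038 -0.019  1.033] dir y tool 65.03 tilt z [-1.2e-03 -2.0e-04 -1.0e+00]
turn/45 [-0.001 -0.001  0.001]
[321.   217.05] ((529.8145141601562, 152.44418334960938), (11.591351509094238, 11.726085662841797), 21.708328247070312)
```

View pics/w2.png

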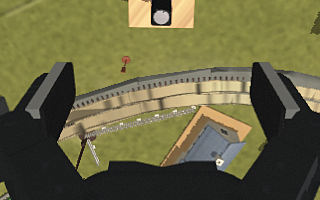

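The crop shows the handle top at about (162,17), centred between the fingers and square to them. I'll go down and grip.

```bash
python3 -m inch '[[[-0.04,-0.017,0.1],[0,0,0]],[[-0.04,-0.017,0.25],[0,0,0]],[[-0.04,-0.017,0.4],[0,0,0]],[[-0.04,-0.017,0.55],[0,0,0]],[[-0.04,-0.017,0.7],[0,0,0]],[[-0.04,-0.017,0.85],[0,0,0]],[[-0.04,-0.017,0.95],[0,0,0]],[[-0.04,-0.017,1],[0,0,0]],[[-0.04,-0.017,1],[0,0,0]],[[-0.04,-0.017,1],[0,0,0]]]'
python3 -m inch '[[[0,0,0],[0,0,0]],[[0,0,0],[0,0,0]],[[0,0,0],[0,0,0]],[[0,0,0],[0,0,0]],[[0,0,0],[0,0,0]],[[0,0,0],[0,0,0]],[[0,0,0],[0,0,0]],[[0,0,0],[0,0,0]],[[0,0,0],[0,0,0]],[[0,0,0],[0,0,0]]]' 0 60
python3 - <<'E'
from h import *
togo([0.530,0.152,0.08],65); print(manip.get_obs()["torque"])
E
```

```text
clock: 7.25
position: [0.5312, 0.1515, 0.0815]
ee_rot: [0.216, 0.976, 0.0, 0.0]
ft_force: [0.3, -0.1, 0.6]
grip_width: 0.999
grasp_force: 0.0
clock: 8.25
position: [0.5312, 0.1515, 0.0815]
ee_rot: [0.216, 0.976, 0.0, 0.0]
ft_force: [-0.2, -0.1, 5.6]
grip_width: 0.158
grasp_force: 58.8
clk 8.25 pos [0.5312 0.1515 0.0815] tool shift/80mm [ 0.016 -0.     0.018] dir y tool 65.0 tilt z [ 4.e-04  3.e-04 -1.e+00]
turn/45 [ 0.001  0.    -0.   ]
[-0.09323037  0.18674957  0.01747512]
```

```bash
python3 -m inch '[[[0,0,-0.05],[0,0,0]],[[0,0,-0.15],[0,0,0]],[[0,0,-0.27],[0,0,0]],[[0,0,-0.4],[0,0,0]],[[0,0,-0.52],[0,0,0]],[[0,0,-0.64],[0,0,0]],[[0,0,-0.76],[0,0,0]],[[0,0,-0.88],[0,0,0]],[[0,0,-0.96],[0,0,0]],[[0,0,-1],[0,0,0]]]'
python3 -m inch '[[[-0.02,-0.03,-0.1],[0,0,0]],[[-0.1,-0.1,-0.2],[0,0,0]],[[-0.2,-0.2,-0.3],[0,0,0]],[[-0.3,-0.33,-0.35],[0,0,0]],[[-0.41,-0.46,-0.35],[0,0,0]],[[-0.52,-0.59,-0.35],[0,0,0]],[[-0.63,-0.72,-0.35],[0,0,0]],[[-0.74,-0.85,-0.35],[0,0,0]],[[-0.82,-0.95,-0.35],[0,0,0]],[[-0.85,-1,-0.35],[0,0,0]]]'
python3 -m inch '[[[-0.02,-0.03,0],[0,0,0]],[[-0.1,-0.1,0],[0,0,0]],[[-0.2,-0.2,0],[0,0,0]],[[-0.3,-0.33,0],[0,0,0]],[[-0.41,-0.46,0],[0,0,0]],[[-0.52,-0.59,0],[0,0,0]],[[-0.63,-0.72,0],[0,0,0]],[[-0.74,-0.85,0],[0,0,0]],[[-0.82,-0.95,0],[0,0,0]],[[-0.85,-1,0],[0,0,0]]]'
python3 - <<'E'
from h import *
import pickle
im,c=cam("wrist");save(im,"w3");pickle.dump((im,c),open("w3.pkl","wb"))
print(proj(c,[0.585,-0.143,0.088]))
o=manip.get_obs();p=o["position"];print(proj(c,p-[0,0,0.0755])); togo([0.585,-0.143,0.19],65)
E
```

```text
clock: 9.25
position: [0.5312, 0.1515, 0.162]
ee_rot: [0.216, 0.976, 0.0, 0.0]
ft_force: [-0.0, 0.2, -0.2]
grip_width: 0.153
grasp_force: 58.6
clock: 10.25
position: [0.559, 0.0487, 0.1891]
ee_rot: [0.217, 0.976, -0.0, -0.0]
ft_force: [-0.1, 0.3, -0.4]
grip_width: 0.15
grasp_force: 58.6
clock: 11.25
position: [0.5868, -0.0526, 0.1891]
ee_rot: [0.217, 0.976, -0.0, 0.0]
ft_force: [0.3, -0.9, 0.0]
grip_width: 0.149
grasp_force: 58.6
[236.12595007 227.55344517]
[321.2903144  199.74840794]
clk 11.3 pos [ 0.5866 -0.0528  0.1891] tool shift/80mm [-0.46 -1.03 -0.01] dir y tool 64.91 tilt z [-1.e-04 -5.e-04 -1.e+00]
turn/45 [-0.001  0.    -0.002]
```

View pics/w3.png

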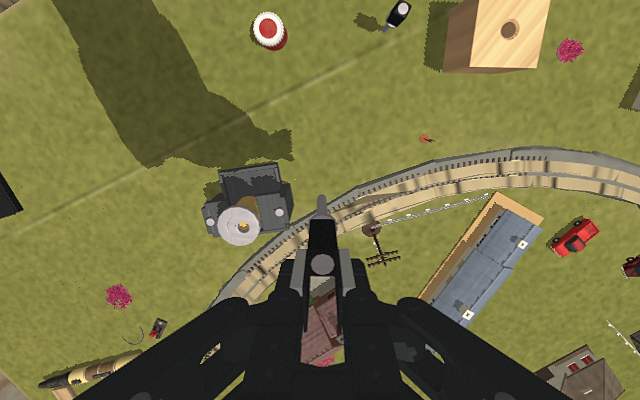

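The wrist view shows the cap at about (238,226), its hole at about (243,228), and the drift tip at about (321,197), where it was predicted. Now I'll measure the cap outline, hole and tip precisely.

```bash
python3 - <<'E'
from h import *
import pickle
im,c=pickle.load(open("w3.pkl","rb"))
a=cv2.resize(im[190:265,190:350],None,fx=5,fy=5,interpolation=cv2.INTER_CUBIC);save(a,"w3c")
hsv=cv2.cvtColor(im,cv2.COLOR_RGB2HSV)
m=((hsv[...,1]<40)&(hsv[...,2]>120)).astype(np.uint8)
k=np.zeros_like(m);k[195:255,205:272]=m[195:255,205:272]
cs,h=cv2.findContours(k,cv2.RETR_CCOMP,cv2.CHAIN_APPROX_NONE)
for t,hh in zip(cs,h[0]):
    if cv2.contourArea(t)>15:
        t=t[:,0,:]; P=np.array([onz(c,a,b,0.088)[:2] for a,b in t])*1000
        print("hole" if hh[3]>=0 else "outer",len(t),t.mean(0).round(1),cv2.minEnclosingCircle(P.astype(np.float32)),cv2.minAreaRect(P.astype(np.float32)))
E
```

```text
outer 40 [266.1 250.2] ((616.4549560546875, -128.90982055664062), 9.116192817687988) ((619.519287109375, -128.12384033203125), (7.050218105316162, 18.217838287353516), 14.38562297821045)
outer 21 [209.8 221.7] ((569.0247192382812, -162.85548400878906), 4.126905918121338) ((569.0484619140625, -162.99093627929688), (7.407526969909668, 7.495201110839844), 14.290204048156738)
outer 114 [238.  225.7] ((584.4700927734375, -140.64462280273438), 20.6409912109375) ((584.711669921875, -140.78326416015625), (40.74281311035156, 39.77238845825195), 64.98377227783203)
hole 34 [243.1 226.9] ((587.5455322265625, -136.2666015625), 6.5917158126831055) ((587.3485107421875, -136.6920928955078), (12.440594673156738, 11.862420082092285), 15.326391220092773)
```

View pics/w3c.png

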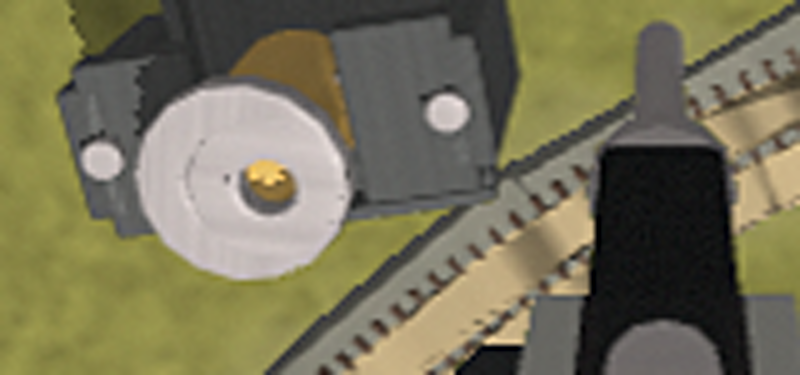

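```bash
python3 -m inch '[[[-0.02,-0.03,0],[0,0,0]],[[-0.07,-0.12,0],[0,0,0]],[[-0.14,-0.26,0],[0,0,0]],[[-0.21,-0.4,0],[0,0,0]],[[-0.28,-0.54,0.05],[0,0,0]],[[-0.35,-0.68,0.1],[0,0,0]],[[-0.42,-0.82,0.15],[0,0,0]],[[-0.471,-0.92,0.195],[0,0,0]],[[-0.471,-0.943,0.195],[0,0,0]],[[-0.471,-0.943,0.195],[0,0,0]]]'
python3 - <<'E'
from h import *
import pickle
im,c=cam("wrist");pickle.dump((im,c),open("w4.pkl","wb"))
o=manip.get_obs();p=o["position"];print(p,o["ft_force"])
x=np.array([-0.906,0.4226,0]);t=p-[0,0,0.0755]+0.0015*x
for P in (t,[0.5875,-0.1365,0.088],[0.5846,-0.1407,0.088]): print(proj(c,np.array(P)))
a=cv2.resize(im[165:265,270:380],None,fx=6,fy=6,interpolation=cv2.INTER_CUBIC);save(a,"w4c")
E
```

```text
clock: 12.3
position: [0.5887, -0.1356, 0.1734]
ee_rot: [0.217, 0.976, 0.0, -0.0]
ft_force: [-0.0, 0.2, -0.8]
grip_width: 0.154
grasp_force: 58.6
[ 0.58894223 -0.13497215  0.17360526] [ 0.20452969  0.2348663  -0.1774921 ]
[322.3070179  198.15723122]
[320.02138666 195.54859373]
[314.29027019 194.61934199]
```

View pics/w4c.png

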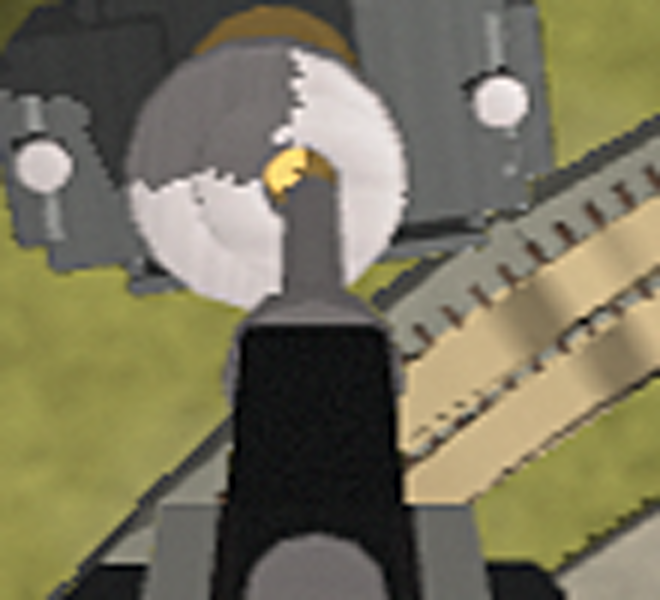

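The crop shows the cap centred at about (267,175), the hole's centre at about (297,182) and the tip's end at about (311,193). So the tip is a couple of mm to the right of the hole.

```bash
python3 - <<'E'
from h import *
import pickle
im,c=pickle.load(open("w4.pkl","rb"))
a=onz(c,270+311/6,165+194/6,0.098);b=onz(c,270+297/6,165+182/6,0.088);d=b-a
x=np.array([-0.906,0.4226,0]);y=np.array([.4226,.906,0]);print(a,b,d@x*1e3,d@y*1e3)
P=[manip.get_obs()["position"] for _ in range(5)];print(np.round(P,5)); togo([0.5889,-0.1371,0.1734],65)
E
```

```text
[ 0.58678023 -0.1344068   0.098     ] [ 0.58712699 -0.13683136  0.088     ] -1.338785311578143 -2.0501142627847426
[[ 0.58894 -0.13497  0.17361]
 [ 0.58894 -0.13497  0.17361]
 [ 0.58894 -0.13497  0.17361]
 [ 0.58894 -0.13497  0.17361]
 [ 0.58894 -0.13497  0.17361]]
clk 12.35 pos [ 0.5889 -0.135   0.1736] tool shift/80mm [-0.011 -0.024  0.003] dir y tool 65.02 tilt z [ 0.e+00  4.e-04 -1.e+00]
turn/45 [ 0. -0.  0.]
```

```bash
python3 -m inch '[[[-0.014,-0.025,0],[0,0,0]],[[-0.014,-0.025,0.03],[0,0,0]],[[-0.014,-0.025,0.06],[0,0,0]],[[-0.014,-0.025,0.09],[0,0,0]],[[-0.014,-0.025,0.11],[0,0,0]],[[-0.014,-0.025,0.125],[0,0,0]],[[-0.014,-0.025,0.138],[0,0,0]],[[-0.014,-0.025,0.144],[0,0,0]],[[-0.014,-0.025,0.15],[0,0,0]],[[-0.014,-0.025,0.15],[0,0,0]]]'
```

```text
clock: 13.35
position: [0.589, -0.1376, 0.1616]
ee_rot: [0.216, 0.976, 0.0, -0.0]
ft_force: [0.4, 0.4, -0.7]
grip_width: 0.15
grasp_force: 58.6
```

```bash
python3 -m inch '[[[0,0,0.01],[0,0,0]],[[0,0,0.02],[0,0,0]],[[0,0,0.03],[0,0,0]],[[0,0,0.04],[0,0,0]],[[0,0,0.05],[0,0,0]],[[0,0,0.06],[0,0,0]],[[0,0,0.07],[0,0,0]],[[0,0,0.08],[0,0,0]],[[0,0,0.09],[0,0,0]],[[0,0,0.09],[0,0,0]]]'
```

```text
clock: 14.35
position: [0.589, -0.1376, 0.1542]
ee_rot: [0.216, 0.976, 0.0, -0.0]
ft_force: [0.3, -0.6, -1.5]
grip_width: 0.154
grasp_force: 58.6
```

```bash
python3 -m inch '[[[0,0,0.015],[0,0,0]],[[0,0,0.03],[0,0,0]],[[0,0,0.045],[0,0,0]],[[0,0,0.06],[0,0,0]],[[0,0,0.075],[0,0,0]],[[0,0,0.09],[0,0,0]],[[0,0,0.105],[0,0,0]],[[0,0,0.12],[0,0,0]],[[0,0,0.135],[0,0,0]],[[0,0,0.15],[0,0,0]]]'
```

```text
clock: 15.35
position: [0.5905, -0.138, 0.1442]
ee_rot: [0.216, 0.976, 0.0, 0.002]
ft_force: [-0.6, 0.2, 11.8]
grip_width: 0.153
grasp_force: 60.0
```

```bash
python3 -m inch '[[[0,0,0.005],[0,0,0]],[[0,0,0.01],[0,0,0]],[[0,0,0.015],[0,0,0]],[[0,0,0.02],[0,0,0]],[[0,0,0.025],[0,0,0]],[[0,0,0.03],[0,0,0]],[[0,0,0.035],[0,0,0]],[[0,0,0.04],[0,0,0]],[[0,0,0.045],[0,0,0]],[[0,0,0.05],[0,0,0]]]'
```

```text
clock: 16.35
position: [0.5901, -0.1379, 0.1398]
ee_rot: [0.216, 0.976, 0.0, 0.001]
ft_force: [0.0, 0.0, 8.1]
grip_width: 0.153
grasp_force: 59.7
```

```bash
python3 -m inch '[[[0,0,0.012],[0,0,0]],[[0,0,0.024],[0,0,0]],[[0,0,0.036],[0,0,0]],[[0,0,0.048],[0,0,0]],[[0,0,0.06],[0,0,0]],[[0,0,0.072],[0,0,0]],[[0,0,0.084],[0,0,0]],[[0,0,0.096],[0,0,0]],[[0,0,0.108],[0,0,0]],[[0,0,0.12],[0,0,0]]]'
```

```text
clock: 17.35
position: [0.5889, -0.1377, 0.1286]
ee_rot: [0.216, 0.976, 0.0, -0.0]
ft_force: [0.2, 0.7, -0.7]
grip_width: 0.154
grasp_force: 58.7
```

```bash
python3 -m inch '[[[0,0,0.012],[0,0,0]],[[0,0,0.024],[0,0,0]],[[0,0,0.036],[0,0,0]],[[0,0,0.048],[0,0,0]],[[0,0,0.06],[0,0,0]],[[0,0,0.072],[0,0,0]],[[0,0,0.084],[0,0,0]],[[0,0,0.096],[0,0,0]],[[0,0,0.108],[0,0,0]],[[0,0,0.12],[0,0,0]]]'
python3 - <<'E'
from h import *
im,c=cam("scene"); i2,c2=cam("side")
a=cv2.resize(im[170:255,370:450],(480,510),interpolation=cv2.INTER_CUBIC)
b=cv2.resize(i2[130:210,295:348],(318,510),interpolation=cv2.INTER_CUBIC)
save(np.hstack([a,b]),"s5")
E
```

```text
clock: 18.35
position: [0.589, -0.1376, 0.1191]
ee_rot: [0.216, 0.976, 0.0, -0.0]
ft_force: [-0.6, -0.3, -0.5]
grip_width: 0.154
grasp_force: 58.6
```

View pics/s5.png

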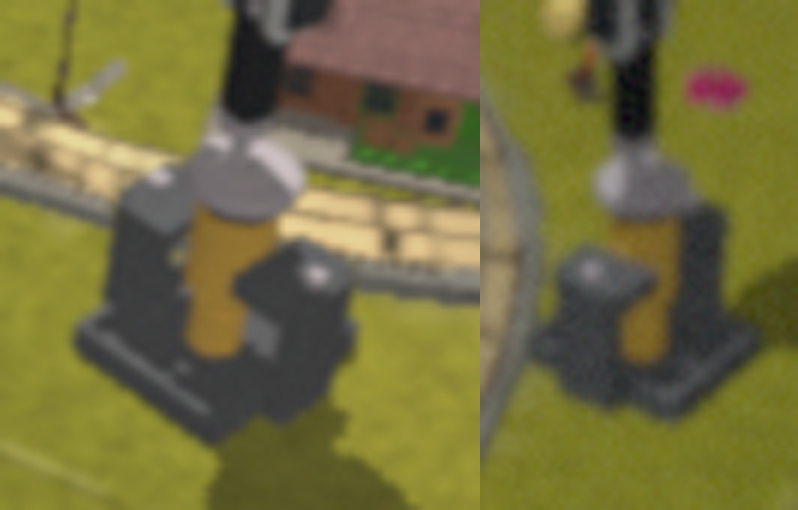

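The view shows brass reaching down to the tray floor, with a narrower part shifted sideways below the tube: the slug has dropped. Retreat and go back to the block.

```bash
python3 -m inch '[[[0,0,-0.03],[0,0,0]],[[0,0,-0.1],[0,0,0]],[[0,0,-0.2],[0,0,0]],[[0,0,-0.3],[0,0,0]],[[0,0,-0.42],[0,0,0]],[[0,0,-0.54],[0,0,0]],[[0,0,-0.66],[0,0,0]],[[0,0,-0.78],[0,0,0]],[[0,0,-0.86],[0,0,0]],[[0,0,-0.9],[0,0,0]]]'
python3 -m inch '[[[0.02,0.03,0],[0,0,0]],[[0.08,0.1,0],[0,0,0]],[[0.15,0.2,0],[0,0,0]],[[0.24,0.33,0],[0,0,0]],[[0.33,0.46,0],[0,0,0]],[[0.43,0.59,0],[0,0,0]],[[0.53,0.72,0],[0,0,0]],[[0.62,0.85,0],[0,0,0]],[[0.69,0.95,0],[0,0,0]],[[0.73,0.99,0],[0,0,0]]]'
python3 - <<'E'
from h import *
S,c=cam("scene"); i2,c2=cam("side")
hsv=lambda im:cv2.cvtColor(im,cv2.COLOR_RGB2HSV)
ax=np.array([0.5846,-0.1407])
for im,c in((S,c),(i2,c2)):
    p=np.array([proj(c,[*ax,z]) for z in(0.08,0.034,0.026,0.004)]); print(p.round(1).tolist())
    h=hsv(im); u,v=p[1].astype(int)
    m=((h[...,0]>10)&(h[...,0]<26)&(h[...,1]>110)).astype(np.uint8)
    k=m[v-35:v+20,u-9:u+10]; print("brass rows(width):",[(v-35+i,int(r.sum())) for i,r in enumerate(k) if r.sum()])
save(np.hstack([cv2.resize(S[170:255,370:450],(480,510),interpolation=cv2.INTER_CUBIC),cv2.resize(i2[130:210,295:348],(318,510),interpolation=cv2.INTER_CUBIC)]),"s6")
togo([0.5312,0.1515,0.19],65)
E
```

```text
clock: 19.45
position: [0.5892, -0.1377, 0.192]
ee_rot: [0.216, 0.976, 0.0, 0.0]
ft_force: [1.4, 0.0, -0.7]
grip_width: 0.151
grasp_force: 58.6
clock: 20.45
position: [0.5695, -0.0397, 0.1912]
ee_rot: [0.216, 0.976, 0.0, -0.0]
ft_force: [0.8, 0.2, -0.3]
grip_width: 0.151
grasp_force: 58.6
[[409.6, 200.3], [406.7, 216.2], [406.2, 218.9], [404.8, 226.1]]
brass rows(width): [(np.int64(181), 1), (np.int64(182), 1), (np.int64(185), 2), (np.int64(195), 1), (np.int64(205), 2), (np.int64(206), 4), (np.int64(207), 14), (np.int64(208), 14), (np.int64(209), 14), (np.int64(210), 14), (np.int64(211), 14), (np.int64(212), 14), (np.int64(213), 12), (np.int64(214), 11), (np.int64(215), 9), (np.int64(216), 8), (np.int64(217), 7), (np.int64(218), 7), (np.int64(219), 7), (np.int64(220), 8), (np.int64(221), 9), (np.int64(222), 9), (np.int64(223), 10), (np.int64(224), 9), (np.int64(225), 9), (np.int64(226), 9), (np.int64(227), 8), (np.int64(228), 6), (np.int64(229), 1)]
[[321.4, 160.0], [321.3, 175.0], [321.3, 177.5], [321.3, 184.4]]
brass rows(width): [(np.int64(140), 1), (np.int64(141), 2), (np.int64(142), 2), (np.int64(143), 2), (np.int64(144), 2), (np.int64(145), 1), (np.int64(146), 2), (np.int64(164), 1), (np.int64(165), 11), (np.int64(166), 11), (np.int64(167), 11), (np.int64(168), 11), (np.int64(169), 10), (np.int64(170), 8), (np.int64(171), 5), (np.int64(172), 3), (np.int64(173), 3), (np.int64(174), 4), (np.int64(175), 4), (np.int64(176), 4), (np.int64(177), 6), (np.int64(178), 6), (np.int64(179), 7), (np.int64(180), 8), (np.int64(181), 8), (np.int64(182), 7), (np.int64(183), 8), (np.int64(184), 8), (np.int64(185), 7), (np.int64(186), 4)]
clk 20.55 pos [ 0.5695 -0.0405  0.1912] tool shift/80mm [1.446 1.974 0.016] dir y tool 65.05 tilt z [ 0.e+00  2.e-04 -1.e+00]
turn/45 [ 0.    -0.     0.001]
```

Brass rows reach z≈0.004 in both views, so the slug stands on the tray floor. On to the block.

```bash
for i in 1 2; do python3 -m inch '[[[0.02,0.03,0],[0,0,0]],[[0.08,0.1,0],[0,0,0]],[[0.15,0.2,0],[0,0,0]],[[0.24,0.33,0],[0,0,0]],[[0.33,0.46,0],[0,0,0]],[[0.43,0.59,0],[0,0,0]],[[0.53,0.72,0],[0,0,0]],[[0.62,0.85,0],[0,0,0]],[[0.69,0.95,0],[0,0,0]],[[0.723,0.985,0],[0,0,0]]]'; done
python3 - <<'E'
from h import *
import pickle
im,c=cam("wrist");pickle.dump((im,c),open("w7.pkl","wb"))
p=manip.get_obs()["position"];x=np.array([-0.906,0.4226,0])
for P in (p-[0,0,0.0755]+0.0015*x,[0.5302,0.1519,0.066]): print(proj(c,np.array(P))-[270,165],(proj(c,np.array(P))-[270,165])*6)
save(cv2.resize(im[165:265,270:380],None,fx=6,fy=6,interpolation=cv2.INTER_CUBIC),"w7c")
togo([0.5312,0.1515,0.0815],65)
E
```

```text
clock: 21.55
position: [0.5503, 0.0562, 0.1912]
ee_rot: [0.216, 0.976, 0.0, -0.0]
ft_force: [0.1, 0.1, 0.3]
grip_width: 0.155
grasp_force: 58.6
clock: 22.55
position: [0.531, 0.152, 0.1911]
ee_rot: [0.216, 0.976, 0.0, -0.0]
ft_force: [0.1, 0.2, -1.0]
grip_width: 0.154
grasp_force: 58.6
[51.40900308 33.09209746] [308.4540185  198.55258478]
[51.11535508 18.74278204] [306.69213045 112.45669227]
clk 22.6 pos [0.5309 0.1519 0.1911] tool shift/80mm [-0.006 -0.004  1.37 ] dir y tool 65.08 tilt z [-2.e-04  2.e-04 -1.e+00]
turn/45 [ 0.    -0.     0.002]
```

View pics/w7c.png

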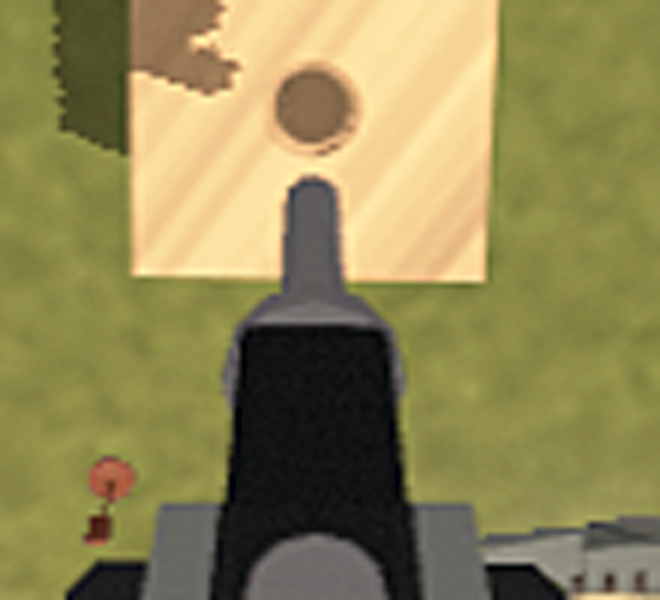

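The crop shows the block's hole centred at about (314,107) and the tip's end centre at about (312,204), lined up sideways.

```bash
python3 - <<'E'
from h import *
import pickle
im,c=pickle.load(open("w7.pkl","rb"))
x=np.array([-0.906,0.4226,0]);y=np.array([.4226,.906,0])
b=onz(c,270+314/6,165+107/6,0.066)
for v in(201,205):
    a=onz(c,270+312/6,165+v/6,0.1156);d=b-a; print(a,b,d@x*1e3,d@y*1e3)
E
```

```text
[0.53012877 0.15287638 0.1156    ] [0.5298589  0.15340187 0.066     ] 0.4665701455022059 0.3620475221052314
[0.53066824 0.15262648 0.1156    ] [0.5298589  0.15340187 0.066     ] 1.0609389019790916 0.36047370297058834
```

```bash
python3 -m inch '[[[0.007,0.003,0.05],[0,0,0]],[[0.007,0.003,0.15],[0,0,0]],[[0.007,0.003,0.25],[0,0,0]],[[0.007,0.003,0.35],[0,0,0]],[[0.007,0.003,0.45],[0,0,0]],[[0.007,0.003,0.55],[0,0,0]],[[0.007,0.003,0.63],[0,0,0]],[[0.007,0.003,0.7],[0,0,0]],[[0.007,0.003,0.74],[0,0,0]],[[0.007,0.003,0.75],[0,0,0]]]'
```

```text
clock: 23.6
position: [0.5308, 0.151, 0.1309]
ee_rot: [0.216, 0.976, -0.0, -0.0]
ft_force: [-0.7, -0.1, -1.3]
grip_width: 0.153
grasp_force: 58.6
```

```bash
python3 -m inch '[[[0,0,0.06],[0,0,0]],[[0,0,0.14],[0,0,0]],[[0,0,0.22],[0,0,0]],[[0,0,0.3],[0,0,0]],[[0,0,0.38],[0,0,0]],[[0,0,0.46],[0,0,0]],[[0,0,0.52],[0,0,0]],[[0,0,0.56],[0,0,0]],[[0,0,0.58],[0,0,0]],[[0,0,0.59],[0,0,0]]]'
python3 -m inch '[[[0,0,0.003],[0,0,0]],[[0,0,0.006],[0,0,0]],[[0,0,0.009],[0,0,0]],[[0,0,0.012],[0,0,0]],[[0,0,0.015],[0,0,0]],[[0,0,0.018],[0,0,0]],[[0,0,0.02],[0,0,0]],[[0,0,0.022],[0,0,0]],[[0,0,0.024],[0,0,0]],[[0,0,0.024],[0,0,0]]]'
```

```text
clock: 24.6
position: [0.531, 0.151, 0.084]
ee_rot: [0.216, 0.976, 0.0, 0.0]
ft_force: [-0.4, 0.2, -1.2]
grip_width: 0.152
grasp_force: 58.6
clock: 25.6
position: [0.5309, 0.151, 0.0821]
ee_rot: [0.216, 0.976, 0.0, -0.0]
ft_force: [-0.7, 0.1, -0.3]
grip_width: 0.152
grasp_force: 58.6
```

```bash
python3 -m inch '[[[0,0,0.002],[0,0,0]],[[0,0,0.004],[0,0,0]],[[0,0,0.006],[0,0,0]],[[0,0,0.008],[0,0,0]],[[0,0,0.01],[0,0,0]],[[0,0,0.012],[0,0,0]],[[0,0,0.014],[0,0,0]],[[0,0,0.014],[0,0,0]],[[0,0,0.014],[0,0,0]],[[0,0,0.014],[0,0,0]]]'
```

```text
clock: 26.6
position: [0.5313, 0.151, 0.0815]
ee_rot: [0.217, 0.976, 0.0, 0.0]
ft_force: [-2.0, -0.2, 5.6]
grip_width: 0.155
grasp_force: 59.4
```

Contact at exactly the original seat height. Open and back straight up.

```bash
python3 -m inch '[[[0,0,0],[0,0,0]],[[0,0,0],[0,0,0]],[[0,0,0],[0,0,0]],[[0,0,0],[0,0,0]],[[0,0,0],[0,0,0]],[[0,0,0],[0,0,0]],[[0,0,0],[0,0,0]],[[0,0,0],[0,0,0]],[[0,0,0],[0,0,0]],[[0,0,0],[0,0,0]]]' 1
python3 -m inch '[[[0,0,-0.05],[0,0,0]],[[0,0,-0.15],[0,0,0]],[[0,0,-0.27],[0,0,0]],[[0,0,-0.4],[0,0,0]],[[0,0,-0.52],[0,0,0]],[[0,0,-0.64],[0,0,0]],[[0,0,-0.76],[0,0,0]],[[0,0,-0.88],[0,0,0]],[[0,0,-0.96],[0,0,0]],[[0,0,-1],[0,0,0]]]'
python3 -m inch '[[[0.05,0,-0.05],[0,0,0]],[[0.15,0,-0.15],[0,0,0]],[[0.27,0,-0.27],[0,0,0]],[[0.4,0,-0.4],[0,0,0]],[[0.5,0,-0.52],[0,0,0]],[[0.6,0,-0.64],[0,0,0]],[[0.7,0,-0.76],[0,0,0]],[[0.8,0,-0.88],[0,0,0]],[[0.8,0,-0.96],[0,0,0]],[[0.8,0,-1],[0,0,0]]]'
python3 - <<'E'
from h import *
im,c=cam("wrist");S,s=cam("scene")
save(np.vstack([cv2.resize(im[60:360,120:520],(533,400)),cv2.resize(S[145:255,225:435],(533,200),interpolation=cv2.INTER_CUBIC)]),"fin")
for P in([0.53,0.152,0.116],[0.53,0.152,0.072]): print(proj(c,P),(proj(c,P)-[120,60])*1.333)
E
```

```text
clock: 27.6
position: [0.5309, 0.151, 0.081]
ee_rot: [0.216, 0.976, 0.0, -0.0]
ft_force: [0.4, -0.1, -0.3]
grip_width: 1.0
grasp_force: 0.0
clock: 28.6
position: [0.5312, 0.1511, 0.1617]
ee_rot: [0.216, 0.976, 0.0, 0.0]
ft_force: [0.5, -0.5, -0.4]
grip_width: 0.999
grasp_force: 0.0
clock: 29.6
position: [0.4732, 0.1781, 0.2418]
ee_rot: [0.216, 0.976, 0.0, 0.0]
ft_force: [-1.3, -0.7, 0.2]
grip_width: 0.996
grasp_force: 0.0
[321.75028529 240.6915737 ] [268.9331303  240.86186775]
[321.72852351 224.71030308] [268.90412183 219.558834  ]
```

View pics/fin.png

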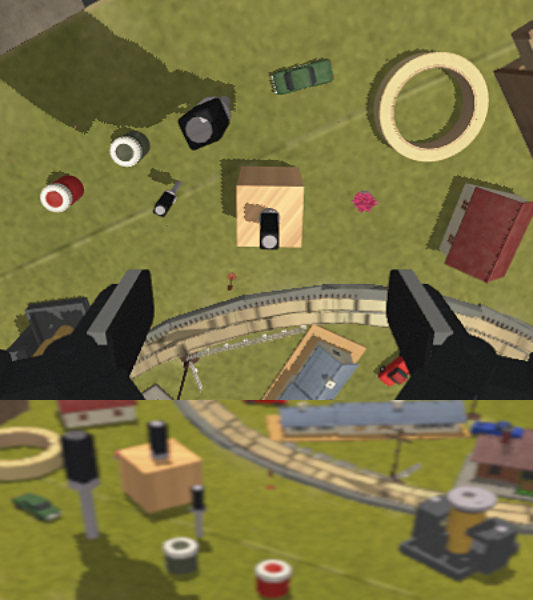

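The drift stands upright in the block with its top at (269,241), where predicted. The slug is under the tube, and the jars, sedan and decoys have not moved.

```bash
python3 -c "
from workcell import manip
print(manip.hand_in())"
```

```text
the job is handed in; nothing more can be done
None
```

The slug is out of the tube and in the tray, and the drift is back upright and fully down in its block. I handed the job in at about 30 s; the highest push I read was about 12 N, and the final view showed the jars and car where they were.

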